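# Make up a shaft kit and a hose kit in their foam trays

## Robot

A 7-joint arm with a two-finger parallel gripper is mounted at the origin on a cart in front of the work surface, level with it; the furniture and walls round the work are solid. World frame = base frame: x ahead of the robot, y to its left, z up, the work surface at z = 0. Lengths are in mm, angles in degrees, forces in N, time in s.
With the tool pointing down it reaches from about 350 to 900 mm from the base axis. Payload 19.9 kg.
Tool frame: the origin (TCP) lies on the front face of the gripper's body, between the roots of the fingers; the fingertips stand 73 mm ahead of it and the grasp point (between the pads) lies 54 mm ahead of it; z points along the fingers, y is the line along which they close (so a half turn about z gives the same grasp; the last joint's range is limited). The gripper opens to 85 mm and grips with 20 to 120 N. Pads are 22 mm wide; open, the fingers measure 114 mm over their backs; the gripper's body (76 mm by 85 mm) begins 54 mm behind the grasp point. The pads swing forward as they close: fully open they stand 13 mm farther back than shut.
Start: joints at [69.013, 23.915, -0.59, 92.452, 0.269, 63.638, -3.037], TCP at [199.449, -592.308, 303.86] pointing down, gripper open.
Joint ranges: [-161.28, 161.28], [-22.2, 115.67], [-73.04, 71.86], [3.21, 147.25], [-68.34, 248.33], [10.77, 114.83], [-161.83, 161.83]. Speed limits (degrees/s): [108.29, 108.29, 136.94, 136.94, 172.46, 172.46, 172.46].

## Interface

Orientations are given as [roll, pitch, yaw] about the fixed x, y, z axes, in that order (R = Rz(yaw) Ry(pitch) Rx(roll)).
In Python, from bench import ctrl gives the robot as it stands.
- The arm moves only by the tool send_rows, never from a script. Its argument "commands" is a list of rows, each a list of 3 entries, a list of its own where there are three numbers: the shift along the tool's x, y, z each as a share of 1 m, from -1 to 1, then the turn, a rotation vector about the tool's x, y, z each as a share of 4 degrees, from -1 to 1, then the opening, from -1 (shut) to 1 (fully open). A call has exactly 10 rows; each row shifts and turns the commanded pose from where the row before left it, along the tool's axes as they then stand; what a row does not reach is not made up. A row lasts 1/10 s, in which the tool goes at most 50 mm and 8.59 degrees, less where a joint would pass 70% of its speed; a pose out of reach is approached as far as the arm can. A call with a number of a shift or a turn outside -1 to 1 is refused whole. A call with a gripper value outside its range is refused whole. The fingers move at their own pace and stop on an object; the grip force is fixed at half the most. Time passes only in rows, so rows that do not move let the fingers close, or fill a call up. It gives the time, the measured TCP pose, the force, the opening and the grip force at its end, in the units of the state.
- ctrl.state(): the state, without advancing time (a new reading comes with each control period).
- ctrl.snapshot(name): name is "side" or "top"; returns a dict with "img" (480x640x3 uint8, blue, green, red), "fov_y" (degrees; the focal length in pixels is half the picture's height over the tangent of half this angle, whatever the lens; pixels are square), "cx", "cy" (the principal point, pixels), "D" ([k1, k2, p1, p2, k3] as OpenCV has them; the pictures are not rectified), "cam_to_world" (4x4, takes a point from camera to world coordinates). Camera axes: x right, y up, looking along -z (the intrinsics and any distortion apply to the point x, -y, -z); pixel columns grow to the right and rows downward; lengths in mm; the calibration is good to about 2 mm. A picture is of the moment at which its call begins. There is no depth.
- ctrl.close_job(): hands the job in; it is judged then, once.
Trained networks look in the newest picture that a camera, given by its name, has taken for a name from the list of things; names that differ only in an ending like _2 or _b are one class to them, and where a whole thing is asked for, a point or a joint stands for the part that bears it (a point fixed in the world has none). Each returns a list of dicts, best first, with "p" (0 to 1); they miss things now and then, are a little off and sometimes report something else, mostly with a low value. They report only what shows in the picture. A call takes as long as a camera call. They do not tell look-alikes from the thing itself.
- ctrl.cut_out(camera, query): "pixels" (480x640 bool, what is visible of it) and "uv" ([column, row] in pixels, amid what is visible of it).
The state is a dict: "time": time; "q": joint angles; "qd": joint speeds; "tau": joint torques, N m; "tool_pos": TCP position; "tcp_rot": TCP orientation; "force": force on the tool from outside, world axes, zero at the start; "wrist_torque": the same for the moment, N m; "gripper_width": finger opening in mm; "finger_force": force on a finger pad.
Only numpy, scipy, OpenCV 4.12 (cv2) and the standard library are available. Lean on these libraries where they do the work, as an engineer would, in place of code of your own. Each camera call takes 0.05 s, during which the arm holds its last target. There are 200 camera calls.

## Task

Make up the two spare-part kits from the stock standing between the two trays: the shaft kit in the blue tray gets the bearing, the steel coupling and the carton with the red band; the hose kit in the yellow tray gets the brass fitting and the carton with the green band. Set every part upright and fully home in the foam cut-out made for it, and let go of it. Do not knock any part over on the way, and leave the barcode scanner and the box cutter where they lie.

Things in the scene. Friction and masses are not known exactly. Their poses are not given: they have to be found in the camera images.
- tray_blue: Blue shaft-kit tray, fixed, 212x98 mm (230 over end lips), foam top at z 24. Origin: middle of underside; x along its length, away from the robot (yaw within 0.18 rad), y across. Blue-floored cut-outs at y 0 (mm): round 48 at x -69, floor z 17, for bearing; round 61 at x -5, floor z 12, for coupling; square 60 at x +66, floor z 12, for red-banded carton. Edges bevelled 3 mm.
- tray_yellow: Yellow hose-kit tray, fixed, 212x98 mm (230 over end lips), foam top at z 24. Origin: middle of underside; x along its length, away from the robot (yaw within 0.18 rad), y across. Yellow-floored cut-outs at y 0 (mm): round 34 at x -52, floor z 12, for brass fitting; 74 (x) by 60 (y) at x +36, floor z 12, for green-banded carton. Edges bevelled 3 mm.
- bearing: Steel ball bearing lying flat, a silvery ring 40 mm across and 15 mm high with a dark seal, about 0.07 kg. Origin: centre of its underside, z up. It stands 8 mm out of its cut-out, so take it by its upper half.
- coupling: Grey steel flanged coupling standing on end, 50 mm high: two round flanges 48 to 52 mm across (with bolt heads on top) and a waist 34 mm across between 17 and 33 mm height; about 0.28 kg. Origin: centre of its underside, z up. Take it across the upper flange (33 to 47 mm height).
- fitting: Brass hose fitting standing on its 24 mm round foot, 46 mm high: a hexagon about 28 mm across between 18 and 32 mm height, a 22 mm threaded spout above; about 0.11 kg. Origin: centre of its underside, z up. Take it across the hexagon.
- carton_red: Small pale grey upright product carton with a dark red band on its front and a dark red stripe across its top; 46 mm (x) by 50 mm (y), 85 mm high, about 0.1 kg. Origin: centre of its underside, z up. The stripe on top runs along x. It fits its cut-out in any quarter turn.
- carton_green: Small pale grey upright product carton with a green band on its front and a green stripe across its top; 51 mm (x) by 65 mm (y), 80 mm high, about 0.12 kg. Origin: centre of its underside, z up. The stripe on top runs along x, the short way. Its long side (y) goes along the length (x) of the yellow tray, either way round.
- scanner: Bystander: black hand-held barcode scanner with a yellow button lying at the right of the work, 57 x 161 mm, 34 mm high. Origin: centre of its underside. Leave it alone.
- cutter: Bystander: red box cutter lying to the right behind the trays, 26 x 163 mm, 22 mm high. Origin: centre of its underside. Leave it alone. (Also keep clear of the fixed red tape dispenser, 128 mm high, behind the stock: 189 x 71 mm about x 0.73, y -0.10 m, long side roughly along x.)
Not all that is in view belongs to the job. Several things have the shape of the bearing; the one meant has the colours described above.

How it is judged (in metres and radians):
At the end, for the whole second after the job is handed in: All five parts stand in the cut-outs named in the goal: each within 9 mm of its cut-out's middle along and across the tray, underside at most 4 mm above the cut-out's floor, upright within 0.12 rad, released and at rest (x of bearing in the frame of tray_blue between -0.078 and -0.06 m and y of bearing in the frame of tray_blue between -0.009 and 0.009 m and z of bearing in the frame of tray_blue between 0.012 and 0.021 m and angle between each of bearing, coupling, carton_red, fitting, carton_green's own z axis and vertical below 0.12 rad and linear speed of each of bearing, coupling, carton_red, fitting, carton_green below 0.02 m/s and angular speed of each of bearing, coupling, carton_red, fitting, carton_green below 0.2 rad/s and contact force between the fingers and bearing below 0.1 N and x of coupling in the frame of tray_blue between -0.014 and 0.004 m and y of coupling in the frame of tray_blue between -0.009 and 0.009 m and z of coupling in the frame of tray_blue between 0.007 and 0.016 m and contact force between the fingers and coupling below 0.1 N and x of carton_red in the frame of tray_blue between 0.057 and 0.075 m and y of carton_red in the frame of tray_blue between -0.009 and 0.009 m and z of carton_red in the frame of tray_blue between 0.007 and 0.016 m and contact force between the fingers and carton_red below 0.1 N and x of fitting in the frame of tray_yellow between -0.061 and -0.043 m and y of fitting in the frame of tray_yellow between -0.009 and 0.009 m and z of fitting in the frame of tray_yellow between 0.007 and 0.016 m and contact force between the fingers and fitting below 0.1 N and x of carton_green in the frame of tray_yellow between 0.027 and 0.045 m and y of carton_green in the frame of tray_yellow between -0.009 and 0.009 m and z of carton_green in the frame of tray_yellow between 0.007 and 0.016 m and contact force between the fingers and carton_green below 0.1 N); the robot touches nothing.
It fails at once if a stock part is knocked over (leans more than 0.7 rad) (angle between any of bearing, coupling, fitting, carton_red, carton_green's own z axis and vertical above 0.7 rad).
It fails at once if the scanner or the box cutter is pushed more than 20 mm (distance of any of scanner, cutter from where it was at the start of the episode above 0.02 m).
It also fails if it takes over 112 s, if anything falls off the work surface, if the arm or the gripper's body presses on something with over 40 N, if the wrist force passes 120 N, or if a joint passes its speed limit or range.

## Working session

There is one attempt and no reset: what is moved stays moved. The work goes in short steps, Python scripts to look and compute and a tool call to move; the robot and the scene stay as the last step left them, time stands still between calls to the robot, and variables do not carry over. Pictures are saved under pics/ and viewed, at most 14 in all, crops included, and the job is handed in when it is done.

Besides the shell and the picture viewer there is one more tool, called after "Call:" by a JSON object that holds its "method" and its "body". send_rows: Moves the arm, as the interface text tells. Its arguments: {"type":"object","properties":{"commands":{"type":"array"}},"required":["commands"]}

```bash
mkdir -p pics; ls; python3 - <<'E'
from bench import ctrl
import cv2,numpy as np
print(ctrl.state())
for n in("top","side"):
    s=ctrl.snapshot(n);cv2.imwrite(f"pics/{n}0.png",s["img"]);print(n,s["fov_y"],s["cx"],s["cy"],s["D"],np.round(s["cam_to_world"],3).tolist())
E
```

```text
pics
{'time': 0.0, 'q': array([69.01221139, 23.94884919, -0.59076853, 92.48588814,  0.2684206 ,
       63.63863996, -3.03739084]), 'qd': array([-0.07366137,  0.04560106, -0.06073212,  0.04480372, -0.08474782,
       -0.08883244, -0.05519328]), 'tau': array([ 1.55640209e-03, -8.64453721e+01,  6.79523684e-01, -4.34903669e+01,
        1.91342889e-02,  7.24368045e-03, -1.47695010e-05]), 'tool_pos': array([ 199.37181313, -592.06862751,  303.24868143]), 'tcp_rot': array([-1.79928133e+02,  4.37025902e-03,  1.86098014e+01]), 'force': array([-0.36214193, -1.21938298,  0.64463033]), 'wrist_torque': array([-0.01364859, -0.00895042, -0.01189196]), 'finger_force': 0.0, 'gripper_width': 85.35838353967684}
top 53.947020712317936 314.8253277955262 244.08369411616448 [-0.06337436  0.          0.          0.          0.        ] [[0.006, 0.978, -0.209, 338.534], [-1.0, 0.006, -0.002, -251.52], [-0.001, 0.209, 0.978, 870.284], [0.0, 0.0, 0.0, 1.0]]
side 50.914626160788266 307.9590850480723 237.8010325962634 [-0.12298824  0.          0.          0.          0.        ] [[-0.889, 0.272, -0.368, 193.43], [-0.457, -0.529, 0.715, 430.081], [0.0, 0.804, 0.595, 591.078], [0.0, 0.0, 0.0, 1.0]]
```

View pics/top0.png

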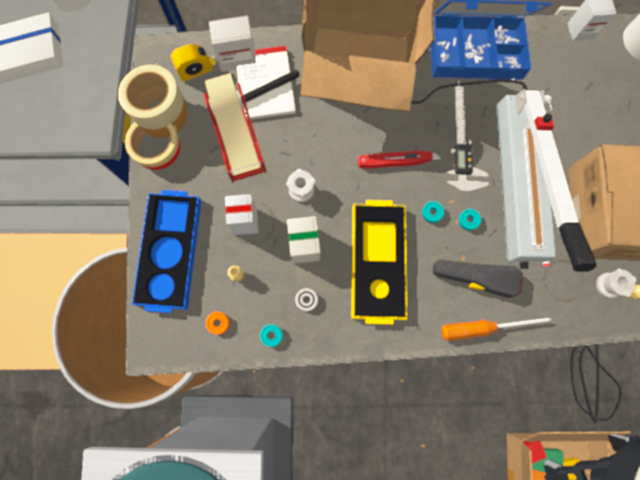

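View pics/side0.png

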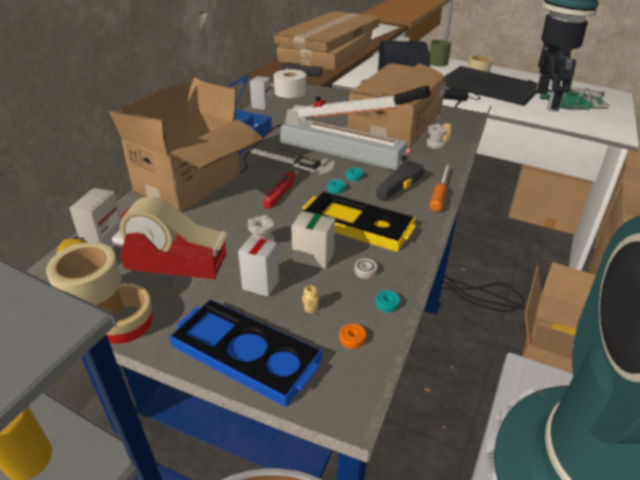

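The top view shows the blue tray at (167,250), the yellow tray at (380,260) and the red-banded carton at (240,212). The green-banded carton is at (303,240), the fitting at (235,272), the silver bearing at (306,299) and probably the coupling at (301,184). The orange and teal rings are decoys. The scanner is at (478,280) and the cutter at (395,160).

```bash
cat > h.py <<'E'
import cv2,numpy as np
from scipy.optimize import minimize
from bench import ctrl
CAM={}
def look(n):
    s=ctrl.snapshot(n);f=240/np.tan(np.radians(s["fov_y"]/2))
    M=np.array(s["cam_to_world"]);R=M[:3,:3]@np.diag([1,-1,-1]);Rw=R.T
    CAM[n]=dict(img=s["img"],K=np.array([[f,0,s["cx"]],[0,f,s["cy"]],[0,0,1]]),D=np.array(s["D"]),
      r=cv2.Rodrigues(Rw)[0],t=-Rw@M[:3,3]);return s["img"]
def proj(n,P):
    c=CAM[n];return cv2.projectPoints(np.asarray(P,float).reshape(-1,1,3),c["r"],c["t"],c["K"],c["D"])[0].reshape(-1,2)
def unproj(n,uv,z):
    c=CAM[n];u=cv2.undistortPoints(np.array([[uv]],float),c["K"],c["D"])[0,0]
    R=cv2.Rodrigues(c["r"])[0];d=R.T@np.array([u[0],u[1],1]);o=-R.T@c["t"];return o+d*(z-o[2])/d[2]
def ring(d,z,n=40):
    a=np.linspace(0,2*np.pi,n,endpoint=False);return np.c_[d/2*np.cos(a),d/2*np.sin(a),z+0*a]
def rect(a,b,z,cx=0):
    return np.array([[cx+i*a/2,j*b/2,z] for i,j in((-1,-1),(1,-1),(1,1),(-1,1))])
MOD={"bearing":np.r_[ring(40,0),ring(40,15)],
 "coupling":None,
 "carton_red":np.r_[rect(46,50,0),rect(46,50,85)],"carton_green":np.r_[rect(51,65,0),rect(51,65,80)]}
PARTS={"coupling":[np.r_[ring(52,0),ring(52,17)],np.r_[ring(34,17),ring(34,33)],np.r_[ring(52,33),ring(52,47)]],
 "fitting":[np.r_[ring(24,0),ring(24,18)],np.r_[ring(29,18),ring(29,32)],np.r_[ring(22,32),ring(22,46)]]}
S=4
def place(P,p):
    c,s=np.cos(p[2]),np.sin(p[2]);return P@np.array([[c,s,0],[-s,c,0],[0,0,1]])+[p[0],p[1],0]
def fill(n,P,hull=True):
    m=np.zeros((480*S,640*S),np.uint8);q=((proj(n,P)+.5)*S-.5).round().astype(np.int32)
    if hull:q=cv2.convexHull(q)
    cv2.fillPoly(m,[q],1);return m
def model(n,name,p):
    m=0
    for P in PARTS.get(name,[MOD.get(name)]):m=m|fill(n,place(P,p))
    return m
def fit(masks,render,p0):
    up={n:cv2.resize(m.astype(np.uint8),None,fx=S,fy=S,interpolation=cv2.INTER_NEAREST) for n,m in masks.items()}
    def cost(v):
        p=[v[0],v[1],v[2]/100]
        return np.mean([1-(a:=render(n,p)&u).sum()/max(1,(render(n,p)|u).sum()) for n,u in up.items()])
    r=minimize(cost,[p0[0],p0[1],p0[2]*100],method="Nelder-Mead",options=dict(initial_simplex=np.array([[p0[0],p0[1],p0[2]*100]]*4)+np.r_[np.zeros((1,3)),np.diag([6,6,8])],maxiter=120,xatol=.1,fatol=1e-4))
    return np.r_[r.x[:2],r.x[2]/100],1-r.fun
TR={"tray_blue":[(ring(48,17)+[-69,0,0],ring(48,22)+[-69,0,0]),(ring(61,12)+[-5,0,0],ring(61,22)+[-5,0,0]),(rect(60,60,12,66),rect(60,60,22,66))],
 "tray_yellow":[(ring(34,12)+[-52,0,0],ring(34,22)+[-52,0,0]),(rect(74,60,12,36),rect(74,60,22,36))]}
def trender(name):
    def f(n,p):
        m=0
        for a,b in TR[name]:m=m|(fill(n,place(a,p))&fill(n,place(b,p)))
        return m
    return f
E
cat > m.py <<'E'
from h import *
for n in("top","side"):look(n)
vis={n:CAM[n]["img"].copy() for n in CAM}
guess={"bearing":(306,299,8),"coupling":(301,184,45),"carton_red":(240,205,85),"carton_green":(303,233,80),"fitting":(235,271,40)}
for k,(u,v,z) in guess.items():
    g=unproj("top",(u,v),z);mk={}
    for n in CAM:
        e=proj(n,[g*[1,1,0]+[0,0,z/2]])[0]
        for d in ctrl.cut_out(n,k):
            if np.hypot(*(np.array(d["uv"])-e))<22:mk[n]=d["pixels"];break
    if not mk:print(k,"none");continue
    best=max((fit(mk,lambda n,p:model(n,k,p),[g[0],g[1],y]) for y in((-.4,0,.4) if "carton" in k else (0,))),key=lambda r:r[1])
    one=[np.round(fit({n:m},lambda n,p:model(n,k,p),best[0])[0],2) for n,m in mk.items()]
    print(k,np.round(g,0),list(mk),np.round(best[0],2),round(best[1],3),"each",one)
    for n in CAM:
        cs,_=cv2.findContours(cv2.resize(model(n,k,best[0]),(640,480),interpolation=cv2.INTER_AREA),0,1);cv2.drawContours(vis[n],cs,-1,(255,0,255),1)
for k,(u,v) in {"tray_blue":(167,250),"tray_yellow":(380,260)}.items():
    g=unproj("top",(u,v),15);mk={}
    for n in CAM:
        hsv=cv2.cvtColor(CAM[n]["img"],cv2.COLOR_BGR2HSV);lo,hi=((95,120,60),(125,255,255)) if "blue" in k else ((20,120,80),(35,255,255))
        c=cv2.inRange(hsv,lo,hi)
        ins=cv2.resize(fill(n,place(rect(190,74,15),[g[0],g[1],-.08 if "blue" in k else 0])),(640,480),interpolation=cv2.INTER_AREA)
        mk[n]=(c>0)&(ins>0)
    best=max((fit(mk,trender(k),[g[0],g[1],y]) for y in(-.1,.05)),key=lambda r:r[1])
    one=[np.round(fit({n:m},trender(k),best[0])[0],3) for n,m in mk.items()]
    print(k,np.round(g,0),np.round(best[0],3),round(best[1],3),"each",one)
    for n in CAM:
        cs,_=cv2.findContours(cv2.resize(trender(k)(n,best[0]),(640,480),interpolation=cv2.INTER_AREA),0,1);cv2.drawContours(vis[n],cs,-1,(255,0,255),1)
cv2.imwrite("pics/fit1.png",np.hstack([cv2.resize(vis["top"][150:350,120:420],(400,267)),cv2.resize(vis["side"][180:410,160:430],(400,341))[:267]]))
a=cv2.resize(vis["top"][150:350,120:420],(780,520));cv2.imwrite("pics/fit1.png",a)
b=cv2.resize(vis["side"][180:410,160:430],(704,600));cv2.imwrite("pics/fit2.png",b)
E
time python3 m.py
```

```text
bearing [ 420. -234.    8.] ['top', 'side'] [ 4.1954e+02 -2.3471e+02  3.0000e-02] 0.853 each [array([ 4.1858e+02, -2.3392e+02,  6.0000e-02]), array([ 4.2067e+02, -2.3696e+02,  1.0000e-01])]
coupling [ 627. -223.   45.] ['top', 'side'] [ 6.3168e+02 -2.2253e+02 -1.0000e-02] 0.681 each [array([ 6.3043e+02, -2.2074e+02, -3.0000e-02]), array([ 6.4339e+02, -2.4463e+02,  1.0000e-02])]
carton_red [ 575. -119.   85.] ['top', 'side'] [ 5.6831e+02 -1.1769e+02  1.5000e-01] 0.896 each [array([ 5.6826e+02, -1.1753e+02,  1.6000e-01]), array([ 5.7010e+02, -1.1969e+02,  1.3000e-01])]
carton_green [ 526. -229.   80.] ['top', 'side'] [ 5.2382e+02 -2.2972e+02 -1.6000e-01] 0.793 each [array([ 5.2272e+02, -2.3011e+02, -1.5000e-01]), array([ 5.2510e+02, -2.3212e+02, -1.7000e-01])]
fitting [ 466. -108.   40.] ['top', 'side'] [ 4.6428e+02 -1.0580e+02  7.0000e-02] 0.782 each [array([ 4.6428e+02, -1.0580e+02,  7.0000e-02]), array([ 4.6443e+02, -1.0603e+02,  8.0000e-02])]
tray_blue [508.  26.  15.] [ 5.0738e+02  2.5107e+01 -6.4000e-02] 0.886 each [array([ 5.06973e+02,  2.57160e+01, -7.00000e-02]), array([ 5.0823e+02,  2.4782e+01, -6.7000e-02])]
tray_yellow [ 492. -370.   15.] [ 4.90120e+02 -3.69016e+02 -4.00000e-03] 0.825 each [array([ 4.90131e+02, -3.69023e+02, -4.00000e-03]), array([ 4.89583e+02, -3.68852e+02, -1.30000e-02])]
real	1m22.448s
user	0m45.361s
sys	0m30.503s
```

View pics/fit1.png

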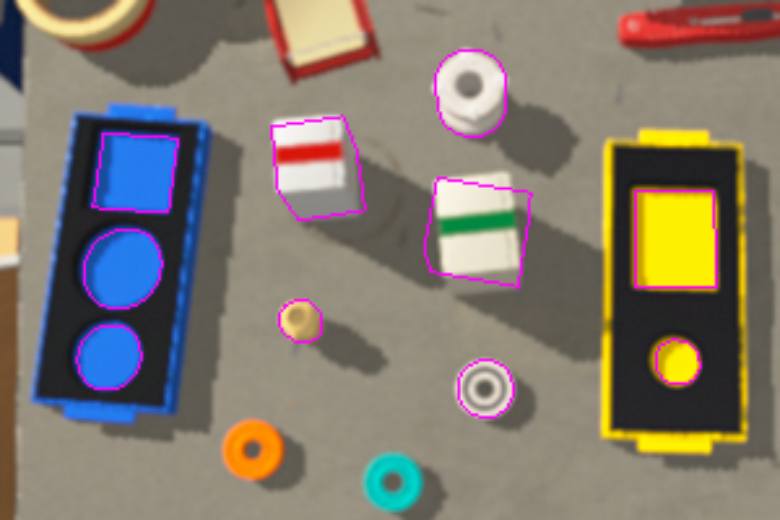

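View pics/fit2.png

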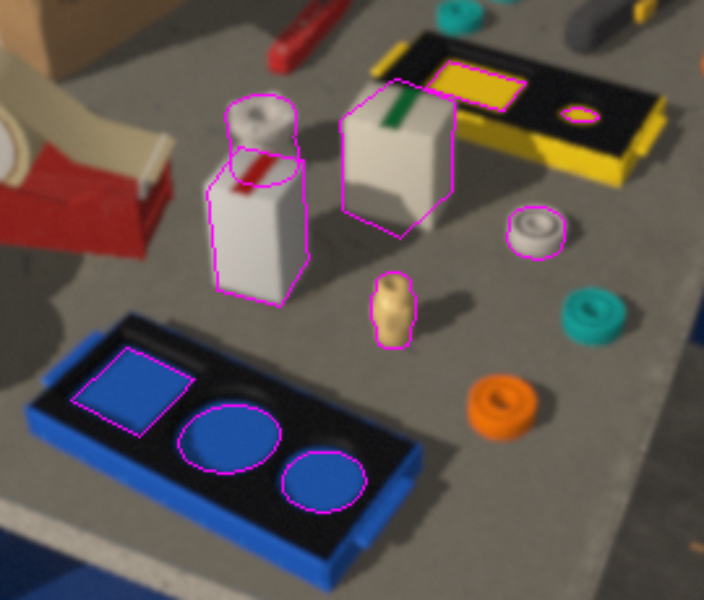

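The overlays match the trays, bearing and fitting well. The carton yaws are wrong: both stripes run along world y, so the yaw is about 90°. I'll refit the cartons, and fit the coupling from the top view only.

```bash
cat > m2.py <<'E'
from h import *
for n in("top","side"):look(n)
vis={n:CAM[n]["img"].copy() for n in CAM}
for k,(u,v,z) in {"carton_red":(240,205,85),"carton_green":(303,233,80),"coupling":(301,184,45)}.items():
    g=unproj("top",(u,v),z);mk={}
    for n in CAM:
        if k=="coupling" and n=="side":continue
        e=proj(n,[g*[1,1,0]+[0,0,z/2]])[0]
        for d in ctrl.cut_out(n,k):
            if np.hypot(*(np.array(d["uv"])-e))<22:mk[n]=d["pixels"];break
    b=max((fit(mk,lambda n,p:model(n,k,p),[g[0],g[1],y]) for y in(1.3,1.57,1.8)),key=lambda r:r[1])
    one=[np.round(fit({n:m},lambda n,p:model(n,k,p),b[0])[0],2).tolist() for n,m in mk.items()]
    print(k,np.round(b[0],2).tolist(),round(b[1],3),one)
    for n in CAM:
        cs,_=cv2.findContours(cv2.resize(model(n,k,b[0]),(640,480),interpolation=cv2.INTER_AREA),0,1);cv2.drawContours(vis[n],cs,-1,(255,0,255),1)
cv2.imwrite("pics/fit3.png",np.hstack([cv2.resize(vis["top"][150:290,200:340],(400,400)),cv2.resize(vis["side"][200:320,220:340],(400,400))]))
E
python3 m2.py
```

```text
carton_red [568.18, -117.54, 1.73] 0.929 [[568.42, -117.0, 1.7], [570.08, -120.87, 1.75]]
carton_green [522.77, -229.04, 1.69] 0.937 [[521.46, -228.95, 1.71], [524.85, -231.88, 1.69]]
coupling [630.45, -221.29, 1.61] 0.877 [[630.36, -221.29, 1.61]]
```

View pics/fit3.png

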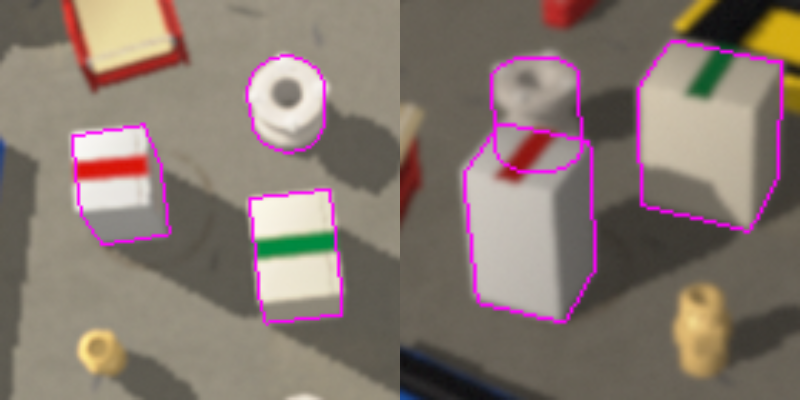

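```bash
cat > p.py <<'E'
import sys,numpy as np
from bench import ctrl
x,y,z,w=map(float,sys.argv[1:5])
s=ctrl.state();p=s["tool_pos"];yaw=s["tcp_rot"][2]
t=np.radians(w);d=np.array([x,y,z])-p
print("t",round(s["time"],1),"pos",np.round(p,1),"rot",np.round(s["tcp_rot"],1),"w",round(s["gripper_width"],1),"F",np.round(s["force"],1),"turn shares z",round(-(w-yaw)/4,2),"shift after turn mm",np.round([d[0]*np.cos(t)+d[1]*np.sin(t),d[0]*np.sin(t)-d[1]*np.cos(t),-d[2]],1))
E
python3 p.py 523 -230 200 7.4
```

```text
t 1.1 pos [ 199.4 -592.3  303.9] rot [-180.     0.    18.6] w 85.5 F [ 0.   0.4 -0.4] turn shares z 2.8 shift after turn mm [ 367.5 -317.6  103.9]
```

Call:
{"method": "send_rows", "body": {"commands": [[[0, 0, 0], [0, 0, 0.95], 1], [[0, 0, 0], [0, 0, 0.95], 1], [[0, 0, 0], [0, 0, 0.9], 1], [[0.025, -0.022, 0], [0, 0, 0], 1], [[0.036, -0.032, 0], [0, 0, 0], 1], [[0.036, -0.032, 0], [0, 0, 0], 1], [[0.036, -0.032, 0], [0, 0, 0], 1], [[0.036, -0.032, 0], [0, 0, 0], 1], [[0.036, -0.032, 0], [0, 0, 0], 1], [[0.036, -0.032, 0], [0, 0, 0], 1]]}}

```text
time: 2.05
tool_pos: [411.8, -347.4, 304.2]
tcp_rot: [180.0, -0.0, 7.4]
force: [0.5, -1.3, 0.8]
gripper_width: 85.0
finger_force: 0.0
```

```bash
python3 p.py 523 -230 200 7.4
```

```text
t 2.0 pos [ 411.8 -347.4  304.2] rot [180.   -0.    7.4] w 85.0 F [ 0.5 -1.3  0.8] turn shares z 0.0 shift after turn mm [ 125.4 -102.1  104.2]
```

Call:
{"method": "send_rows", "body": {"commands": [[[0.0315, -0.0255, 0.026], [0, 0, 0], 1], [[0.0315, -0.0255, 0.026], [0, 0, 0], 1], [[0.0315, -0.0255, 0.026], [0, 0, 0], 1], [[0.031, -0.0255, 0.026], [0, 0, 0], 1], [[0, 0, 0.03], [0, 0, 0], 1], [[0, 0, 0.03], [0, 0, 0], 1], [[0, 0, 0.02], [0, 0, 0], 1], [[0, 0, 0.009], [0, 0, 0], 1], [[0, 0, 0], [0, 0, 0], -1], [[0, 0, 0], [0, 0, 0], -1]]}}

```text
time: 3.05
tool_pos: [522.6, -231.9, 111.8]
tcp_rot: [180.0, -0.1, 7.4]
force: [0.9, -1.2, 0.9]
gripper_width: 58.9
finger_force: 0.0
```

Call:
{"method": "send_rows", "body": {"commands": [[[0, 0, 0], [0, 0, 0], -1], [[0, 0, 0], [0, 0, 0], -1], [[0, 0, 0], [0, 0, 0], -1], [[0, 0, 0], [0, 0, 0], -1], [[0, 0, 0], [0, 0, 0], -1], [[0, 0, -0.01], [0, 0, 0], -1], [[0, 0, -0.02], [0, 0, 0], -1], [[0, 0, -0.02], [0, 0, 0], -1], [[0, 0, 0], [0, 0, 0.95], -1], [[0, 0, 0], [0, 0, 0.95], -1]]}}

```text
time: 4.05
tool_pos: [522.4, -231.9, 162.6]
tcp_rot: [180.0, -0.1, -0.3]
force: [-0.4, -0.1, -1.5]
gripper_width: 49.7
finger_force: 62.2
```

```bash
python3 p.py 526 -369.3 161 -0.3; python3 - <<'E'
from h import *
look("top");look("side")
cv2.imwrite("pics/g1.png",np.hstack([CAM["top"]["img"][130:350,120:430],CAM["side"]["img"][130:350,160:470]]))
E
```

```text
t 4.0 pos [ 522.4 -231.9  162.6] rot [ 1.8e+02 -1.0e-01 -3.0e-01] w 49.7 F [-0.4 -0.1 -1.5] turn shares z -0.01 shift after turn mm [  4.3 137.4   1.6]
```

View pics/g1.png

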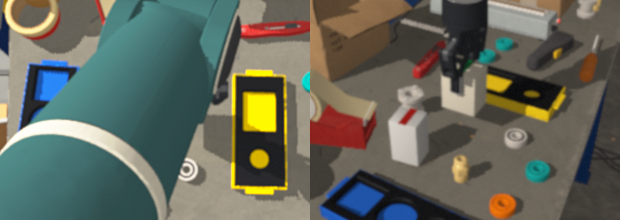

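The carton is gripped and lifted (side view). The cut-out at x 526, y -369 is clear, so I'll move over it and lower.

Call:
{"method": "send_rows", "body": {"commands": [[[0.001, 0.02, 0], [0, 0, 0], -1], [[0.001, 0.035, 0], [0, 0, 0], -1], [[0.001, 0.035, 0], [0, 0, 0], -1], [[0.001, 0.03, 0], [0, 0, 0], -1], [[0, 0.0174, 0], [0, 0, 0], -1], [[0, 0, 0.015], [0, 0, 0], -1], [[0, 0, 0.01], [0, 0, 0], -1], [[0, 0, 0.006], [0, 0, 0], -1], [[0, 0, 0.004], [0, 0, 0], -1], [[0, 0, 0.002], [0, 0, 0], -1]]}}

```text
time: 5.15
tool_pos: [525.9, -368.0, 124.2]
tcp_rot: [-179.9, 0.0, -0.1]
force: [-13.6, 10.5, 33.6]
gripper_width: 49.2
finger_force: 65.6
```

```bash
python3 p.py 526 -369.3 124 -0.3; python3 - <<'E'
from h import *
look("top");look("side")
cv2.imwrite("pics/g2.png",cv2.resize(np.hstack([CAM["top"]["img"][150:350,280:480],CAM["side"]["img"][100:300,260:460]]),(800,400)))
E
```

```text
t 5.2 pos [ 525.9 -368.   124.2] rot [-1.799e+02  0.000e+00 -1.000e-01] w 49.2 F [-13.6  10.5  33.6] turn shares z 0.05 shift after turn mm [0.1 1.3 0.2]
```

View pics/g2.png

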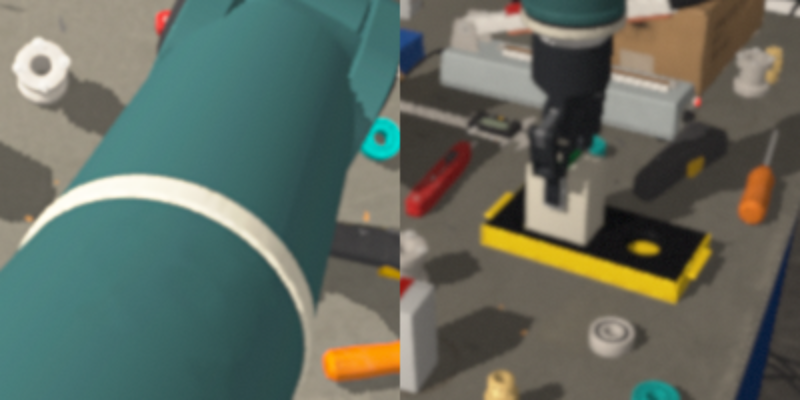

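Call:
{"method": "send_rows", "body": {"commands": [[[-0.001, -0.001, 0], [0, 0, 0], -1], [[-0.001, 0, 0], [0, 0, 0], -1], [[0, 0, 0], [0, 0, 0], -1], [[0, 0, 0], [0, 0, 0], -1], [[0, 0, 0], [0, 0, 0], -1], [[0, 0, 0], [0, 0, 0], -1], [[0, 0, 0], [0, 0, 0], -1], [[0, 0, 0], [0, 0, 0], -1], [[0, 0, 0], [0, 0, 0], -1], [[0, 0, 0], [0, 0, 0], -1]]}}

```text
time: 6.25
tool_pos: [524.0, -367.9, 124.3]
tcp_rot: [-180.0, -0.0, -0.2]
force: [0.6, 3.4, 6.5]
gripper_width: 49.2
finger_force: 62.8
```

Call:
{"method": "send_rows", "body": {"commands": [[[0, 0, 0], [0, 0, 0], 1], [[0, 0, 0], [0, 0, 0], 1], [[0, 0, 0], [0, 0, 0], 1], [[0, 0, 0], [0, 0, 0], 1], [[0, 0, -0.01], [0, 0, 0], 1], [[0, 0, -0.02], [0, 0, 0], 1], [[0, 0, -0.03], [0, 0, 0], 1], [[-0.03, -0.035, -0.01], [0, 0, 0], 1], [[-0.03, -0.035, 0], [0, 0, 0], 1], [[-0.03, -0.035, 0], [0, 0, 0], 1]]}}

```text
time: 7.25
tool_pos: [433.0, -261.7, 194.8]
tcp_rot: [180.0, -0.1, -0.2]
force: [1.4, 0.7, 0.4]
gripper_width: 85.7
finger_force: 0.0
```

```bash
python3 p.py 419.5 -235 140 0; python3 - <<'E'
from h import *
look("side")
for d in ctrl.cut_out("side","carton_green"):
    print(d["uv"],d["p"])
    m={"side":d["pixels"]}
    r=fit(m,lambda n,p:model(n,"carton_green",p)if 0 else fill(n,place(MOD["carton_green"]+[0,0,12],p)),[526,-369,1.57]);print(r)
    break
cv2.imwrite("pics/g3.png",cv2.resize(CAM["side"]["img"][120:320,240:500],(780,600)))
E
```

```text
t 7.2 pos [ 433.  -261.7  194.8] rot [ 1.8e+02 -1.0e-01 -2.0e-01] w 85.7 F [1.4 0.7 0.4] turn shares z -0.05 shift after turn mm [-13.5 -26.7  54.8]
[337.0, 196.8] 0.58
(array([ 535.57720584, -373.81034476,    1.95937831]), np.float64(0.7101983570426769))
```

View pics/g3.png

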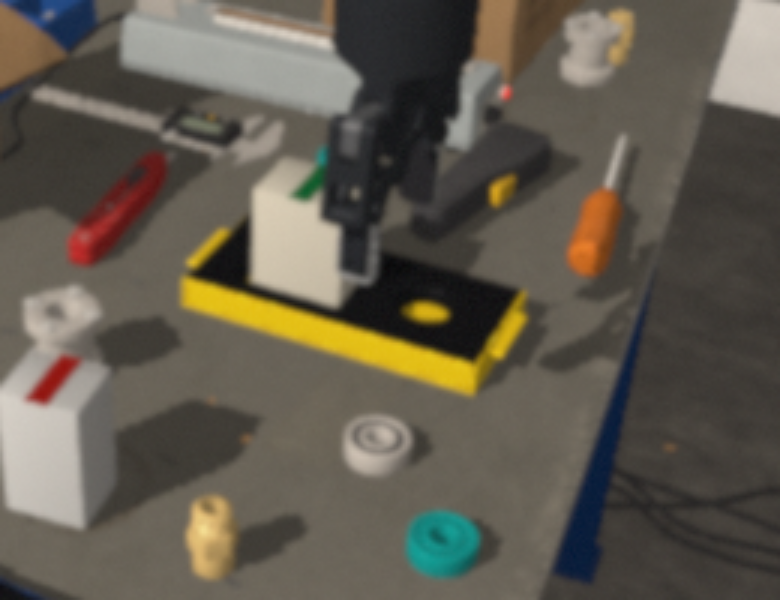

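The green carton stands upright in its cut-out. Next is the bearing.

Call:
{"method": "send_rows", "body": {"commands": [[[-0.0135, -0.0267, 0.02], [0, 0, 0], 1], [[0, 0, 0.04], [0, 0, 0], 1], [[0, 0, 0.03], [0, 0, 0], 1], [[0, 0, 0.015], [0, 0, 0], 1], [[0, 0, 0.0095], [0, 0, 0], 1], [[0, 0, 0], [0, 0, 0], -1], [[0, 0, 0], [0, 0, 0], -1], [[0, 0, 0], [0, 0, 0], -1], [[0, 0, 0], [0, 0, 0], -1], [[0, 0, 0], [0, 0, 0], -1]]}}

```text
time: 8.35
tool_pos: [421.1, -236.4, 80.7]
tcp_rot: [179.9, -0.1, -0.2]
force: [-3.1, 1.2, 17.9]
gripper_width: 36.1
finger_force: 58.1
```

Call:
{"method": "send_rows", "body": {"commands": [[[0, 0, 0], [0, 0, 0], -1], [[0, 0, 0], [0, 0, 0], -1], [[0, 0, 0], [0, 0, 0], -1], [[0, 0, -0.01], [0, 0, 0], -1], [[0, 0, -0.03], [0, 0, 0], -1], [[0, 0, -0.04], [0, 0, 0], -1], [[0, 0, -0.04], [0, 0, 0.95], -1], [[0, 0, 0], [0, 0, 0], -1], [[0, 0, 0], [0, 0, 0], -1], [[0, 0, 0], [0, 0, 0], -1]]}}

```text
time: 9.35
tool_pos: [420.2, -235.9, 199.1]
tcp_rot: [-180.0, 0.0, -4.0]
force: [0.8, 0.4, -1.4]
gripper_width: 35.8
finger_force: 60.2
```

```bash
python3 p.py 438.5 29.6 130 -3.8; python3 - <<'E'
from h import *
look("side")
cv2.imwrite("pics/b1.png",cv2.resize(CAM["side"]["img"][120:420,160:500],(680,600)))
E
```

```text
t 9.3 pos [ 420.2 -235.9  199.1] rot [-180.    0.   -4.] w 35.8 F [ 0.8  0.4 -1.4] turn shares z -0.04 shift after turn mm [   0.6 -266.1   69.1]
```

View pics/b1.png

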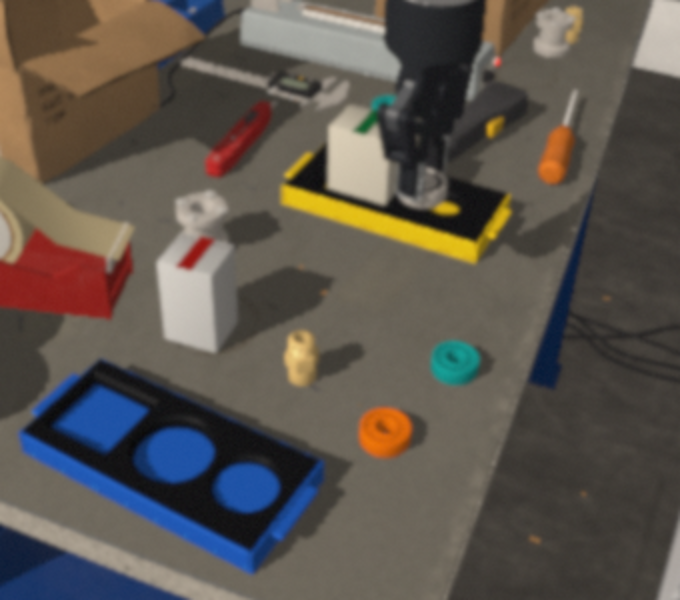

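Call:
{"method": "send_rows", "body": {"commands": [[[0, -0.026, 0], [0, 0, 0], -1], [[0, -0.045, 0], [0, 0, 0], -1], [[0, -0.045, 0], [0, 0, 0], -1], [[0, -0.045, 0], [0, 0, 0], -1], [[0.0006, -0.045, 0.01], [0, 0, 0], -1], [[0, -0.04, 0.02], [0, 0, 0], -1], [[0, -0.02, 0.03], [0, 0, 0], -1], [[0, 0, 0.02], [0, 0, 0], -1], [[0, 0, 0.01], [0, 0, 0], -1], [[0, 0, 0], [0, 0, 0], -1]]}}

```text
time: 10.4
tool_pos: [438.9, 29.0, 108.1]
tcp_rot: [180.0, 0.2, -4.0]
force: [1.0, -0.3, 0.7]
gripper_width: 35.8
finger_force: 60.2
```

```bash
python3 p.py 438.5 29.6 98 -3.8; python3 - <<'E'
from h import *
look("side")
cv2.imwrite("pics/b2.png",cv2.resize(CAM["side"]["img"][260:420,160:340],(675,600)))
E
```

```text
t 10.4 pos [438.9  29.  108.1] rot [180.    0.2  -4. ] w 35.8 F [ 1.  -0.3  0.7] turn shares z -0.05 shift after turn mm [-0.4 -0.6 10.1]
```

View pics/b2.png

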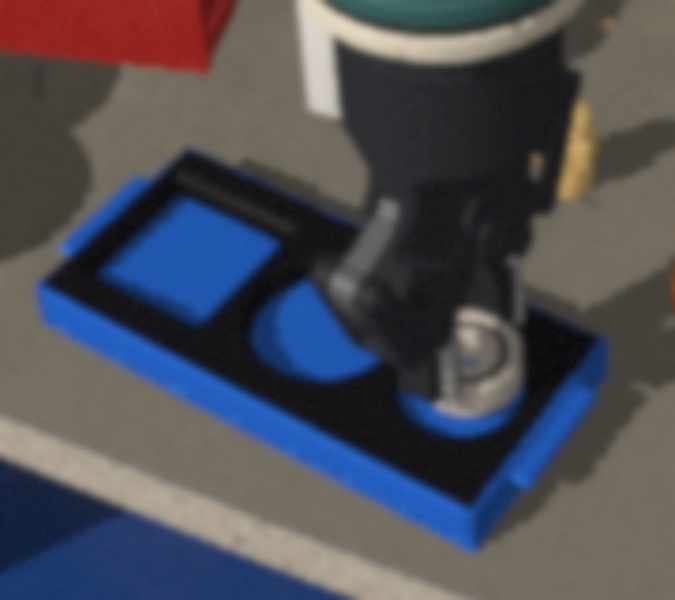

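```bash
python3 - <<'E'
from h import *
look("side")
for z in (40,43,46):
    q=proj("side",[[438.9,29,z],[418.9,29,z],[438.9,9,z]]);print(z,((q-[160,260])*3.75).round(0).tolist())
c=ctrl.cut_out("side","bearing")
for d in c[:3]:
    ys,xs=np.where(d["pixels"]);print(d["p"],d["uv"],xs.min(),xs.max(),ys.min(),ys.max())
    if abs(d["uv"][0]-283)<15:
        print(fit({"side":d["pixels"]},lambda n,p:fill(n,place(MOD["bearing"]+[0,0,28],p)),[438,29,0]))
E
```

```text
40 [[462.0, 353.0], [509.0, 372.0], [488.0, 317.0]]
43 [[462.0, 348.0], [509.0, 367.0], [487.0, 312.0]]
46 [[461.0, 342.0], [509.0, 361.0], [487.0, 307.0]]
0.93 [352.9, 335.7] 339 365 324 349
0.84 [288.3, 360.3] 279 298 342 369
(array([4.36199696e+02, 2.67706197e+01, 1.15963446e-01]), np.float64(0.5485657225853304))
0.6 [390.0, 299.1] 375 399 290 312
```

Call:
{"method": "send_rows", "body": {"commands": [[[0.001, 0, 0.003], [0, 0, 0], -1], [[0, 0, 0.003], [0, 0, 0], -1], [[0, 0, 0.002], [0, 0, 0], -1], [[0, 0, 0.001], [0, 0, 0], -1], [[0, 0, 0], [0, 0, 0], -1], [[0, 0, 0], [0, 0, 0], -1], [[0, 0, 0], [0, 0, 0], -1], [[0, 0, 0], [0, 0, 0], -1], [[0, 0, 0], [0, 0, 0], -1], [[0, 0, 0], [0, 0, 0], -1]]}}

```text
time: 11.55
tool_pos: [440.7, 29.2, 100.4]
tcp_rot: [-180.0, 0.0, -4.0]
force: [0.0, 0.1, -1.1]
gripper_width: 35.9
finger_force: 60.2
```

Call:
{"method": "send_rows", "body": {"commands": [[[0, 0, 0.001], [0, 0, 0], -1], [[0, 0, 0.001], [0, 0, 0], -1], [[0, 0, 0.0005], [0, 0, 0], -1], [[0, 0, 0], [0, 0, 0], -1], [[0, 0, 0], [0, 0, 0], -1], [[0, 0, 0], [0, 0, 0], -1], [[0, 0, 0], [0, 0, 0], -1], [[0, 0, 0], [0, 0, 0], -1], [[0, 0, 0], [0, 0, 0], -1], [[0, 0, 0], [0, 0, 0], -1]]}}

```text
time: 12.55
tool_pos: [440.7, 29.2, 97.9]
tcp_rot: [-180.0, 0.0, -4.0]
force: [-1.1, -0.1, -0.3]
gripper_width: 35.5
finger_force: 60.3
```

Call:
{"method": "send_rows", "body": {"commands": [[[0, 0, 0], [0, 0, 0], 1], [[0, 0, 0], [0, 0, 0], 1], [[0, 0, 0], [0, 0, 0], 1], [[0, 0, 0], [0, 0, 0], 1], [[0, 0, -0.01], [0, 0, 0], 1], [[0, 0, -0.02], [0, 0, 0], 1], [[0, 0, -0.04], [0, 0, 0], 1], [[0, 0.03, -0.03], [0, 0, 0], 1], [[0, 0.045, 0], [0, 0, 0], 1], [[0, 0.045, 0], [0, 0, 0], 1]]}}

```text
time: 13.55
tool_pos: [432.5, -91.7, 199.7]
tcp_rot: [180.0, -0.2, -3.9]
force: [1.1, 0.0, -0.6]
gripper_width: 85.6
finger_force: 0.0
```

```bash
python3 p.py 464.3 -105.9 86.5 -4; python3 - <<'E'
from h import *
look("side");look("top")
cv2.imwrite("pics/b3.png",np.hstack([cv2.resize(CAM["side"]["img"][150:400,170:420],(400,400)),cv2.resize(CAM["top"]["img"][150:350,100:300],(400,400))]))
E
```

```text
t 13.6 pos [432.5 -91.7 199.7] rot [180.   -0.2  -3.9] w 85.6 F [ 1.1  0.  -0.6] turn shares z 0.02 shift after turn mm [ 32.7  11.9 113.2]
```

View pics/b3.png

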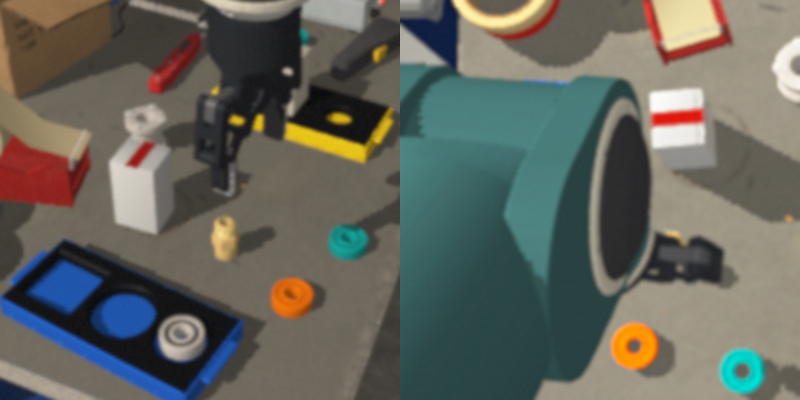

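The bearing sits in its cut-out. Next is the fitting.

Call:
{"method": "send_rows", "body": {"commands": [[[0.02, 0.007, 0], [0, 0, 0], 1], [[0.0127, 0.0049, 0.01], [0, 0, 0], 1], [[0, 0, 0.04], [0, 0, 0], 1], [[0, 0, 0.035], [0, 0, 0], 1], [[0, 0, 0.02], [0, 0, 0], 1], [[0, 0, 0.008], [0, 0, 0], 1], [[0, 0, 0], [0, 0, 0], -1], [[0, 0, 0], [0, 0, 0], -1], [[0, 0, 0], [0, 0, 0], -1], [[0, 0, 0], [0, 0, 0], -1]]}}

```text
time: 14.65
tool_pos: [464.6, -104.8, 85.8]
tcp_rot: [180.0, -0.1, -4.0]
force: [1.2, 1.3, 1.5]
gripper_width: 28.3
finger_force: 2.5
```

Call:
{"method": "send_rows", "body": {"commands": [[[0, 0, 0], [0, 0, 0], -1], [[0, 0, 0], [0, 0, 0], -1], [[0, 0, 0], [0, 0, 0], -1], [[0, 0, 0], [0, 0, 0], -1], [[0, 0, 0], [0, 0, 0], -1], [[0, 0, -0.01], [0, 0, 0], -1], [[0, 0, -0.03], [0, 0, 0], -1], [[0, 0, -0.04], [0, 0, 0], -1], [[0, 0, -0.04], [0, 0, -0.9], -1], [[0, 0, 0], [0, 0, 0], -1]]}}

```text
time: 15.65
tool_pos: [465.9, -104.9, 210.2]
tcp_rot: [179.9, -0.4, -0.3]
force: [0.5, 0.6, -2.0]
gripper_width: 25.9
finger_force: 59.2
```

```bash
python3 p.py 438 -368.7 100 -0.3; python3 - <<'E'
from h import *
look("side")
cv2.imwrite("pics/f1.png",cv2.resize(CAM["side"]["img"][120:400,160:440],(600,600)))
E
```

```text
t 15.7 pos [ 465.9 -104.9  210.2] rot [179.9  -0.4  -0.3] w 25.9 F [ 0.5  0.6 -2. ] turn shares z 0.01 shift after turn mm [-26.6 263.9 110.2]
```

View pics/f1.png

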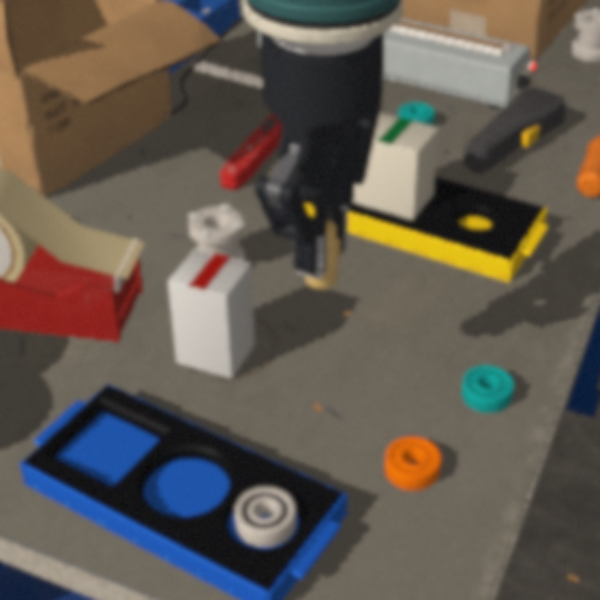

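The fitting is gripped. I'll carry it to the yellow tray.

Call:
{"method": "send_rows", "body": {"commands": [[[-0.002, 0.02, 0], [0, 0, 0], -1], [[-0.005, 0.04, 0], [0, 0, 0], -1], [[-0.005, 0.045, 0], [0, 0, 0], -1], [[-0.005, 0.045, 0], [0, 0, 0], -1], [[-0.005, 0.045, 0], [0, 0, 0], -1], [[-0.0046, 0.0439, 0.01], [0, 0, 0], -1], [[0, 0.025, 0.03], [0, 0, 0], -1], [[0, 0, 0.03], [0, 0, 0], -1], [[0, 0, 0.02], [0, 0, 0], -1], [[0, 0, 0], [0, 0, 0], -1]]}}

```text
time: 16.7
tool_pos: [434.3, -367.3, 111.9]
tcp_rot: [-179.8, 0.2, -0.4]
force: [-0.0, 0.3, -0.1]
gripper_width: 25.7
finger_force: 59.2
```

```bash
python3 p.py 438 -368.7 98 -0.3; python3 - <<'E'
from h import *
look("side")
for d in ctrl.cut_out("side","fitting")[:2]:
    ys,xs=np.where(d["pixels"]);print(d["p"],d["uv"],xs.min(),xs.max(),ys.min(),ys.max())
q=proj("side",ring(24,34)+[438,-368.7,0]);print("foot exp",q.min(0).round(1),q.max(0).round(1))
q=proj("side",ring(29,34+25)+[438,-368.7,0]);print("hex exp",q.min(0).round(1),q.max(0).round(1))
E
```

```text
t 16.7 pos [ 434.3 -367.3  111.9] rot [-179.8    0.2   -0.4] w 25.7 F [-0.   0.3 -0.1] turn shares z -0.03 shift after turn mm [ 3.7  1.4 13.9]
0.52 [390.5, 221.6] 379 391 205 224
foot exp [376.8 213.3] [388.9 220.1]
hex exp [376.5 202. ] [391.4 210.1]
```

Call:
{"method": "send_rows", "body": {"commands": [[[0.002, 0.001, 0], [0, 0, 0], -1], [[0.0015, 0.0004, 0], [0, 0, 0], -1], [[0, 0, 0.003], [0, 0, 0], -1], [[0, 0, 0.003], [0, 0, 0], -1], [[0, 0, 0.003], [0, 0, 0], -1], [[0, 0, 0], [0, 0, 0], -1], [[0, 0, 0], [0, 0, 0], -1], [[0, 0, 0], [0, 0, 0], -1], [[0, 0, 0], [0, 0, 0], -1], [[0, 0, 0], [0, 0, 0], -1]]}}

```text
time: 17.8
tool_pos: [439.3, -369.8, 105.9]
tcp_rot: [-180.0, -0.0, -0.4]
force: [-0.2, 0.4, -1.4]
gripper_width: 25.8
finger_force: 59.2
```

```bash
python3 p.py 438 -368.7 98 -0.3; python3 - <<'E'
from h import *
look("side")
for d in ctrl.cut_out("side","fitting")[:2]:
    ys,xs=np.where(d["pixels"]);print(d["p"],d["uv"],xs.min(),xs.max(),ys.min(),ys.max())
q=proj("side",ring(24,17)+[438,-368.7,0]);print("foot exp",q.min(0).round(1),q.max(0).round(1))
E
```

```text
t 17.8 pos [ 439.3 -369.8  105.9] rot [-180.    -0.    -0.4] w 25.8 F [-0.2  0.4 -1.4] turn shares z -0.02 shift after turn mm [-1.3 -1.1  7.9]
0.53 [387.0, 221.4] 377 389 206 225
foot exp [376.1 220.3] [388.1 227.2]
```

Call:
{"method": "send_rows", "body": {"commands": [[[-0.001, -0.001, 0.002], [0, 0, 0], -1], [[0, 0, 0.002], [0, 0, 0], -1], [[0, 0, 0.002], [0, 0, 0], -1], [[0, 0, 0.0015], [0, 0, 0], -1], [[0, 0, 0], [0, 0, 0], -1], [[0, 0, 0], [0, 0, 0], -1], [[0, 0, 0], [0, 0, 0], -1], [[0, 0, 0], [0, 0, 0], -1], [[0, 0, 0], [0, 0, 0], -1], [[0, 0, 0], [0, 0, 0], -1]]}}

```text
time: 18.9
tool_pos: [438.3, -368.8, 98.3]
tcp_rot: [-180.0, 0.0, -0.4]
force: [-0.3, -0.2, -1.6]
gripper_width: 26.2
finger_force: 59.3
```

Call:
{"method": "send_rows", "body": {"commands": [[[0, 0, 0.0005], [0, 0, 0], 1], [[0, 0, 0], [0, 0, 0], 1], [[0, 0, 0], [0, 0, 0], 1], [[0, 0, 0], [0, 0, 0], 1], [[0, 0, 0], [0, 0, 0], 1], [[0, 0, -0.01], [0, 0, 0], 1], [[0, 0, -0.03], [0, 0, 0], 1], [[0, 0, -0.045], [0, 0, 0], 1], [[0, 0, -0.03], [0, 0, 0], 1], [[0.02, -0.015, 0], [0, 0, 0], 1]]}}

```text
time: 19.9
tool_pos: [457.8, -356.9, 218.0]
tcp_rot: [179.7, -0.2, -0.6]
force: [0.1, -0.7, -0.5]
gripper_width: 85.6
finger_force: 0.0
```

Call:
{"method": "send_rows", "body": {"commands": [[[0.036, -0.028, 0], [0, 0, 0], 1], [[0.036, -0.028, 0], [0, 0, 0], 1], [[0.036, -0.028, 0], [0, 0, 0], 1], [[0.036, -0.028, 0], [0, 0, 0], 1], [[0.02, -0.014, 0], [0, 0, 0], 1], [[0, 0, 0], [0, 0, 0], 1], [[0, 0, 0], [0, 0, 0], 1], [[0, 0, 0], [0, 0, 0], 1], [[0, 0, 0], [0, 0, 0], 1], [[0, 0, 0], [0, 0, 0], 1]]}}

```text
time: 20.9
tool_pos: [622.8, -229.8, 213.1]
tcp_rot: [180.0, 0.0, -0.5]
force: [0.2, -0.1, -0.4]
gripper_width: 85.5
finger_force: 0.0
```

```bash
python3 p.py 630.5 -221.3 92 0; cat > chk.py <<'E'
from h import *
import sys
H={"bearing":(17,0,(437.5+1,29.6)),"coupling":(12,0,(502.4,25.4)),"carton_red":(12,1.5,(573.2,20.8)),"fitting":(12,0,(438,-368.7)),"carton_green":(12,1.57,(526,-369.3))}
for n in("side","top"):
    look(n)
    for k in sys.argv[1:]:
        z,y,(a,b)=H[k]
        PP=PARTS.get(k,[MOD.get(k)])
        def ren(n,p):
            m=0
            for P in PP:m=m|fill(n,place(P+[0,0,z],p))
            # hide what foam hides: nothing modelled
            return m
        e=np.argwhere(ren(n,[a,b,y])).mean(0)[::-1]/S
        for d in ctrl.cut_out(n,k):
            if np.hypot(*(np.array(d["uv"])-e))<25:
                full=d["pixels"].sum();r=fit({n:d["pixels"]},ren,[a,b,y]);print(n,k,"exp",(a,b),"fit",np.round(r[0],2),"iou",round(r[1],2),"rel at exp",round(full/(ren(n,[a,b,y]).sum()/16),2));break
        else:print(n,k,"not seen")
E
python3 chk.py bearing fitting carton_green
```

```text
t 20.9 pos [ 622.8 -229.8  213.1] rot [180.    0.   -0.5] w 85.5 F [ 0.2 -0.1 -0.4] turn shares z -0.11 shift after turn mm [  7.7  -8.5 121.1]
side bearing exp (438.5, 29.6) fit [ 4.397e+02  2.764e+01 -7.000e-02] iou 0.9 rel at exp 0.89
side fitting exp (438, -368.7) fit [ 4.4221e+02 -3.7649e+02  1.2000e-01] iou 0.8 rel at exp 0.8
side carton_green exp (526, -369.3) fit [ 527.81 -376.44    1.68] iou 0.91 rel at exp 0.88
top bearing not seen
top fitting exp (438, -368.7) fit [ 4.3735e+02 -3.6732e+02  4.0000e-02] iou 0.78 rel at exp 0.77
top carton_green exp (526, -369.3) fit [ 523.59 -367.41    1.56] iou 0.96 rel at exp 0.96
```

Call:
{"method": "send_rows", "body": {"commands": [[[0.0077, -0.0085, 0], [0, 0, -0.1], 1], [[0, 0, 0.03], [0, 0, 0], 1], [[0, 0, 0.04], [0, 0, 0], 1], [[0, 0, 0.03], [0, 0, 0], 1], [[0, 0, 0.015], [0, 0, 0], 1], [[0, 0, 0.006], [0, 0, 0], 1], [[0, 0, 0], [0, 0, 0], -1], [[0, 0, 0], [0, 0, 0], -1], [[0, 0, 0], [0, 0, 0], -1], [[0, 0, 0], [0, 0, 0], -1]]}}

```text
time: 22.3
tool_pos: [631.8, -220.8, 93.9]
tcp_rot: [180.0, -0.1, 0.0]
force: [-2.2, 0.7, 11.5]
gripper_width: 44.5
finger_force: 59.7
```

Call:
{"method": "send_rows", "body": {"commands": [[[0, 0, 0], [0, 0, 0], -1], [[0, 0, 0], [0, 0, 0], -1], [[0, 0, 0], [0, 0, 0], -1], [[0, 0, 0], [0, 0, 0], -1], [[0, 0, -0.01], [0, 0, 0], -1], [[0, 0, -0.03], [0, 0, 0], -1], [[0, 0, -0.045], [0, 0, 0], -1], [[0, 0, -0.045], [0, 0, 0], -1], [[0, 0, 0], [0, 0, 0], -1], [[0, 0, 0], [0, 0, 0], -1]]}}

```text
time: 23.3
tool_pos: [631.1, -220.7, 223.4]
tcp_rot: [180.0, -0.1, 0.0]
force: [0.4, -0.3, -4.7]
gripper_width: 44.3
finger_force: 62.2
```

```bash
python3 p.py 502.4 25.4 222 -3.8; python3 - <<'E'
from h import *
look("side")
for d in ctrl.cut_out("side","coupling")[:2]:
    ys,xs=np.where(d["pixels"]);print(d["p"],d["uv"],xs.min(),xs.max(),ys.min(),ys.max())
p=ctrl.state()["tool_pos"]
for P in PARTS["coupling"]:
    q=proj("side",P+[p[0],p[1],p[2]-92]);print("exp",q.min(0).round(1),q.max(0).round(1))
E
```

```text
t 23.3 pos [ 631.1 -220.7  223.4] rot [ 1.8e+02 -1.0e-01  0.0e+00] w 44.3 F [ 0.4 -0.3 -4.7] turn shares z 0.95 shift after turn mm [-144.7 -237.1    1.4]
0.74 [257.8, 176.6] 245 271 156 191
exp [241.9 171.1] [271.6 194.1]
exp [246.3 165.6] [266.1 183.1]
exp [240.6 156.3] [270.8 177.6]
```

Call:
{"method": "send_rows", "body": {"commands": [[[-0.01, -0.017, 0], [0, 0, 0.95], -1], [[-0.022, -0.036, 0], [0, 0, 0], -1], [[-0.023, -0.038, 0], [0, 0, 0], -1], [[-0.023, -0.038, 0], [0, 0, 0], -1], [[-0.023, -0.038, 0], [0, 0, 0], -1], [[-0.023, -0.038, 0], [0, 0, 0], -1], [[-0.02, -0.032, 0], [0, 0, 0], -1], [[0, 0, 0], [0, 0, 0], -1], [[0, 0, 0], [0, 0, 0], -1], [[0, 0, 0], [0, 0, 0], -1]]}}

```text
time: 24.4
tool_pos: [501.8, 24.0, 221.3]
tcp_rot: [180.0, 0.1, -3.8]
force: [-0.0, -0.3, -4.2]
gripper_width: 44.0
finger_force: 62.3
```

Call:
{"method": "send_rows", "body": {"commands": [[[0, 0, 0.02], [0, 0, 0], -1], [[0, 0, 0.035], [0, 0, 0], -1], [[0, 0, 0.025], [0, 0, 0], -1], [[0, 0, 0.01], [0, 0, 0], -1], [[0, 0, 0], [0, 0, 0], -1], [[0, 0, 0], [0, 0, 0], -1], [[0, 0, 0], [0, 0, 0], -1], [[0, 0, 0], [0, 0, 0], -1], [[0, 0, 0], [0, 0, 0], -1], [[0, 0, 0], [0, 0, 0], -1]]}}

```text
time: 25.4
tool_pos: [501.9, 24.8, 132.2]
tcp_rot: [-180.0, -0.0, -3.8]
force: [-0.5, 0.3, -4.1]
gripper_width: 44.3
finger_force: 62.3
```

```bash
python3 p.py 502.4 25.4 105.4 -3.8; python3 - <<'E'
from h import *
look("side")
for d in ctrl.cut_out("side","coupling")[:2]:
    ys,xs=np.where(d["pixels"]);print(d["p"],d["uv"],xs.min(),xs.max(),ys.min(),ys.max())
p=ctrl.state()["tool_pos"]
for P in PARTS["coupling"]:
    q=proj("side",P+[p[0],p[1],p[2]-93.4]);print("exp",q.min(0).round(1),q.max(0).round(1))
E
```

```text
t 25.4 pos [501.9  24.8 132.2] rot [-180.    -0.    -3.8] w 44.3 F [-0.5  0.3 -4.1] turn shares z 0.0 shift after turn mm [ 0.4 -0.7 26.8]
0.92 [250.1, 327.3] 229 265 302 349
exp [228.1 316.4] [264.8 351. ]
exp [233.4 313. ] [258.  338.2]
exp [226.  301.7] [263.6 335.2]
```

Position agrees with the image (bottom flange columns 229–265 against 228–265 expected). Lowering.

Call:
{"method": "send_rows", "body": {"commands": [[[0.0004, -0.0007, 0.008], [0, 0, 0], -1], [[0, 0, 0.007], [0, 0, 0], -1], [[0, 0, 0.004], [0, 0, 0], -1], [[0, 0, 0.003], [0, 0, 0], -1], [[0, 0, 0.002], [0, 0, 0], -1], [[0, 0, 0.001], [0, 0, 0], -1], [[0, 0, 0], [0, 0, 0], -1], [[0, 0, 0], [0, 0, 0], -1], [[0, 0, 0], [0, 0, 0], -1], [[0, 0, 0], [0, 0, 0], -1]]}}

```text
time: 26.5
tool_pos: [502.3, 25.4, 107.0]
tcp_rot: [-180.0, -0.0, -3.8]
force: [-0.1, -0.4, -3.1]
gripper_width: 44.3
finger_force: 62.3
```

Call:
{"method": "send_rows", "body": {"commands": [[[0, 0, 0.001], [0, 0, 0], -1], [[0, 0, 0.001], [0, 0, 0], -1], [[0, 0, 0], [0, 0, 0], -1], [[0, 0, 0], [0, 0, 0], -1], [[0, 0, 0], [0, 0, 0], -1], [[0, 0, 0], [0, 0, 0], -1], [[0, 0, 0], [0, 0, 0], -1], [[0, 0, 0], [0, 0, 0], -1], [[0, 0, 0], [0, 0, 0], -1], [[0, 0, 0], [0, 0, 0], -1]]}}

```text
time: 27.5
tool_pos: [502.4, 25.5, 105.8]
tcp_rot: [180.0, -0.0, -3.8]
force: [-7.9, 0.2, 22.2]
gripper_width: 44.3
finger_force: 64.4
```

Call:
{"method": "send_rows", "body": {"commands": [[[-0.0005, 0, 0], [0, 0, 0], 1], [[0, 0, 0], [0, 0, 0], 1], [[0, 0, 0], [0, 0, 0], 1], [[0, 0, 0], [0, 0, 0], 1], [[0, 0, -0.01], [0, 0, 0], 1], [[0, 0, -0.03], [0, 0, 0], 1], [[0, 0, -0.045], [0, 0, 0], 1], [[0, 0, -0.03], [0, 0, -0.95], 1], [[0, 0, 0], [0, 0, -0.95], 1], [[0, 0, 0], [0, 0, -0.95], 1]]}}

```text
time: 28.5
tool_pos: [502.1, 25.5, 221.7]
tcp_rot: [180.0, -0.1, 7.8]
force: [0.9, 0.2, -1.0]
gripper_width: 85.2
finger_force: 0.0
```

```bash
python3 p.py 568.8 -118.5 122 8.6; python3 chk.py coupling; sed -i 's/"carton_red":(12,/"carton_red":(0,/;s/1.5,(573.2,20.8)/1.72,(568.8,-118.5)/' chk.py; python3 chk.py carton_red
```

```text
t 28.5 pos [502.1  25.5 221.7] rot [ 1.8e+02 -1.0e-01  7.8e+00] w 85.2 F [ 0.9  0.2 -1. ] turn shares z -0.21 shift after turn mm [ 44.4 152.3  99.7]
side coupling exp (502.4, 25.4) fit [504.99  20.87   0.  ] iou 0.84 rel at exp 0.83
top coupling not seen
side carton_red exp (568.8, -118.5) fit [ 569.38 -118.57    1.78] iou 0.83 rel at exp 0.83
top carton_red exp (568.8, -118.5) fit [ 567.87 -116.04    1.7 ] iou 0.94 rel at exp 0.96
```

Call:
{"method": "send_rows", "body": {"commands": [[[0, 0, 0], [0, 0, -0.2], 1], [[0.01, 0.032, 0], [0, 0, 0], 1], [[0.012, 0.04, 0], [0, 0, 0], 1], [[0.012, 0.04, 0], [0, 0, 0], 1], [[0.0104, 0.0403, 0], [0, 0, 0], 1], [[0, 0, 0.02], [0, 0, 0], 1], [[0, 0, 0.035], [0, 0, 0], 1], [[0, 0, 0.025], [0, 0, 0], 1], [[0, 0, 0.015], [0, 0, 0], 1], [[0, 0, 0.005], [0, 0, 0], 1]]}}

```text
time: 29.9
tool_pos: [567.5, -118.5, 118.5]
tcp_rot: [-180.0, 0.1, 8.4]
force: [0.5, 0.0, 0.5]
gripper_width: 85.3
finger_force: 0.0
```

Call:
{"method": "send_rows", "body": {"commands": [[[0, 0, 0], [0, 0, 0], -1], [[0, 0, 0], [0, 0, 0], -1], [[0, 0, 0], [0, 0, 0], -1], [[0, 0, 0], [0, 0, 0], -1], [[0, 0, 0], [0, 0, 0], -1], [[0, 0, 0], [0, 0, 0], -1], [[0, 0, 0], [0, 0, 0], -1], [[0, 0, 0], [0, 0, 0], -1], [[0, 0, 0], [0, 0, 0], -1], [[0, 0, 0], [0, 0, 0], -1]]}}

```text
time: 30.9
tool_pos: [568.5, -118.8, 121.2]
tcp_rot: [180.0, -0.1, 8.4]
force: [-1.3, 1.4, 7.8]
gripper_width: 44.6
finger_force: 59.9
```

Call:
{"method": "send_rows", "body": {"commands": [[[0, 0, -0.01], [0, 0, 0], -1], [[0, 0, -0.02], [0, 0, 0], -1], [[0, 0, -0.03], [0, 0, 0], -1], [[0, 0, -0.02], [0, 0, 0.8], -1], [[0, 0, 0], [0, 0, 0.8], -1], [[0, 0, 0], [0, 0, 0.8], -1], [[0, 0, 0], [0, 0, 0.7], -1], [[0, 0, 0], [0, 0, 0], -1], [[0, 0, 0], [0, 0, 0], -1], [[0, 0, 0], [0, 0, 0], -1]]}}

```text
time: 31.9
tool_pos: [568.0, -118.7, 200.2]
tcp_rot: [-180.0, -0.0, -3.9]
force: [-1.0, -0.3, -1.3]
gripper_width: 44.9
finger_force: 60.8
```

```bash
python3 p.py 573.2 20.8 202 -3.8
```

```text
t 31.9 pos [ 568.  -118.7  200.2] rot [-180.    -0.    -3.9] w 44.9 F [-1.  -0.3 -1.3] turn shares z -0.03 shift after turn mm [  -4.  -139.5   -1.8]
```

Call:
{"method": "send_rows", "body": {"commands": [[[-0.001, -0.02, 0], [0, 0, 0], -1], [[-0.001, -0.035, 0], [0, 0, 0], -1], [[-0.001, -0.035, 0], [0, 0, 0], -1], [[-0.001, -0.03, 0], [0, 0, 0], -1], [[0, -0.0195, 0], [0, 0, 0], -1], [[0, 0, 0.01], [0, 0, 0], -1], [[0, 0, 0.02], [0, 0, 0], -1], [[0, 0, 0.01], [0, 0, 0], -1], [[0, 0, 0], [0, 0, 0], -1], [[0, 0, 0], [0, 0, 0], -1]]}}

```text
time: 32.9
tool_pos: [573.8, 20.4, 160.1]
tcp_rot: [-180.0, 0.0, -4.0]
force: [0.1, 0.2, -1.2]
gripper_width: 44.9
finger_force: 60.9
```

```bash
sed -i 's/"carton_red":(0,1.72,(568.8,-118.5)/"carton_red":(39,1.504,(573.2,20.8)/' chk.py; python3 chk.py carton_red;  python3 p.py 573.2 20.8 133 -3.8
```

```text
side carton_red exp (573.2, 20.8) fit [574.91  18.08   1.51] iou 0.71 rel at exp 0.71
top carton_red exp (573.2, 20.8) fit [569.31  22.25   1.51] iou 0.5 rel at exp 0.49
t 33.1 pos [574.   20.6 160.6] rot [-1.8e+02 -1.0e-01 -4.0e+00] w 44.2 F [-0.1 -0.3 -0.9] turn shares z -0.05 shift after turn mm [-0.8 -0.1 27.6]
```

Call:
{"method": "send_rows", "body": {"commands": [[[-0.0008, 0, 0.008], [0, 0, 0], -1], [[0, 0, 0.007], [0, 0, 0], -1], [[0, 0, 0.004], [0, 0, 0], -1], [[0, 0, 0.003], [0, 0, 0], -1], [[0, 0, 0.002], [0, 0, 0], -1], [[0, 0, 0.002], [0, 0, 0], -1], [[0, 0, 0], [0, 0, 0], -1], [[0, 0, 0], [0, 0, 0], -1], [[0, 0, 0], [0, 0, 0], -1], [[0, 0, 0], [0, 0, 0], -1]]}}

```text
time: 34.1
tool_pos: [572.9, 20.9, 134.0]
tcp_rot: [-180.0, -0.0, -4.0]
force: [-0.3, -0.1, -0.3]
gripper_width: 44.3
finger_force: 60.9
```

Call:
{"method": "send_rows", "body": {"commands": [[[0, 0, 0.001], [0, 0, 0], -1], [[0, 0, 0.0005], [0, 0, 0], -1], [[0, 0, 0], [0, 0, 0], -1], [[0, 0, 0], [0, 0, 0], -1], [[0, 0, 0], [0, 0, 0], 1], [[0, 0, 0], [0, 0, 0], 1], [[0, 0, 0], [0, 0, 0], 1], [[0, 0, 0], [0, 0, 0], 1], [[0, 0, 0], [0, 0, 0], 1], [[0, 0, 0], [0, 0, 0], 1]]}}

```text
time: 35.1
tool_pos: [572.9, 20.8, 132.3]
tcp_rot: [-180.0, 0.0, -4.0]
force: [0.6, -0.9, -0.9]
gripper_width: 85.2
finger_force: 0.0
```

Call:
{"method": "send_rows", "body": {"commands": [[[0, 0, -0.01], [0, 0, 0], 1], [[0, 0, -0.03], [0, 0, 0], 1], [[0, 0, -0.04], [0, 0, 0], 1], [[0, 0, -0.04], [0, 0, 0], 1], [[0, 0, -0.04], [0, 0, 0], 1], [[0, 0.03, 0], [0, 0, 0], 1], [[0, 0.04, 0], [0, 0, 0], 1], [[0, 0.04, 0], [0, 0, 0], 1], [[0, 0.04, 0], [0, 0, 0], 1], [[0, 0.04, 0], [0, 0, 0], 1]]}}

```text
time: 36.1
tool_pos: [559.3, -170.2, 293.3]
tcp_rot: [180.0, -0.0, -4.0]
force: [0.6, 1.0, -0.6]
gripper_width: 85.1
finger_force: 0.0
```

```bash
sed -i 's/"carton_red":(39/"carton_red":(12/' chk.py; python3 chk.py carton_red coupling bearing fitting carton_green; python3 - <<'E'
from h import *
look("top");look("side")
cv2.imwrite("pics/e1.png",np.hstack([cv2.resize(CAM["top"]["img"][150:350,110:430],(400,250)),cv2.resize(CAM["side"]["img"][150:410,160:440],(400,371))[:250]]) if 0 else cv2.resize(CAM["side"]["img"][120:420,160:460],(600,600)))
E
```

```text
side carton_red exp (573.2, 20.8) fit [575.7   18.4    1.44] iou 0.95 rel at exp 0.94
side coupling exp (502.4, 25.4) fit [ 5.0474e+02  2.1270e+01 -1.0000e-02] iou 0.86 rel at exp 0.85
side bearing exp (438.5, 29.6) fit [ 4.3948e+02  2.7380e+01 -2.0000e-02] iou 0.88 rel at exp 0.87
side fitting exp (438, -368.7) fit [ 4.4072e+02 -3.7234e+02  7.0000e-02] iou 0.72 rel at exp 0.71
side carton_green not seen
top carton_red not seen
top coupling not seen
top bearing not seen
top fitting exp (438, -368.7) fit [ 4.3725e+02 -3.6823e+02  2.0000e-02] iou 0.73 rel at exp 0.72
top carton_green exp (526, -369.3) fit [ 522.99 -367.75    1.56] iou 0.97 rel at exp 0.97
```

View pics/e1.png

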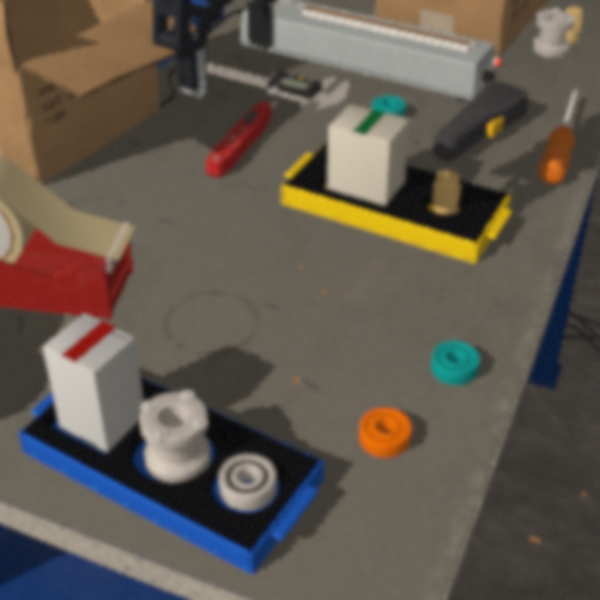

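All five parts stand in their cut-outs. I'll move the arm clear so I can check the blue tray from above.

Call:
{"method": "send_rows", "body": {"commands": [[[-0.01, 0.03, 0], [0, 0, 0], 1], [[-0.01, 0.04, 0], [0, 0, 0], 1], [[-0.01, 0.04, 0], [0, 0, 0], 1], [[-0.01, 0.04, 0], [0, 0, 0], 1], [[-0.01, 0.04, 0], [0, 0, 0], 1], [[-0.01, 0.04, 0], [0, 0, 0], 1], [[-0.01, 0.04, 0], [0, 0, 0], 1], [[-0.01, 0.03, 0], [0, 0, 0], 1], [[0, 0, 0], [0, 0, 0], 1], [[0, 0, 0], [0, 0, 0], 1]]}}

```text
time: 37.8
tool_pos: [458.8, -462.6, 292.0]
tcp_rot: [-180.0, 0.0, -4.0]
force: [-0.2, 0.3, -0.6]
gripper_width: 85.5
finger_force: 0.0
```

```bash
python3 chk.py carton_red coupling bearing; python3 - <<'E'
from h import *
look("top");look("side")
cv2.imwrite("pics/e2.png",np.hstack([cv2.resize(CAM["top"]["img"][180:320,110:220],(390,496)),cv2.resize(CAM["side"]["img"][270:410,165:325],(400,350),interpolation=cv2.INTER_CUBIC).copy() if 0 else cv2.copyMakeBorder(cv2.resize(CAM["side"]["img"][270:410,165:325],(400,350)),0,146,0,0,0)]))
E
```

```text
side carton_red exp (573.2, 20.8) fit [575.51  18.36   1.38] iou 0.93 rel at exp 0.92
side coupling exp (502.4, 25.4) fit [5.036e+02 2.229e+01 4.000e-02] iou 0.88 rel at exp 0.88
side bearing exp (438.5, 29.6) fit [4.393e+02 2.817e+01 7.000e-02] iou 0.93 rel at exp 0.93
top carton_red exp (573.2, 20.8) fit [572.36  21.49   1.48] iou 0.95 rel at exp 0.96
top coupling exp (502.4, 25.4) fit [5.0171e+02 2.7210e+01 2.0000e-02] iou 0.82 rel at exp 0.81
top bearing exp (438.5, 29.6) fit [4.3967e+02 3.0240e+01 7.0000e-02] iou 0.93 rel at exp 0.96
```

View pics/e2.png

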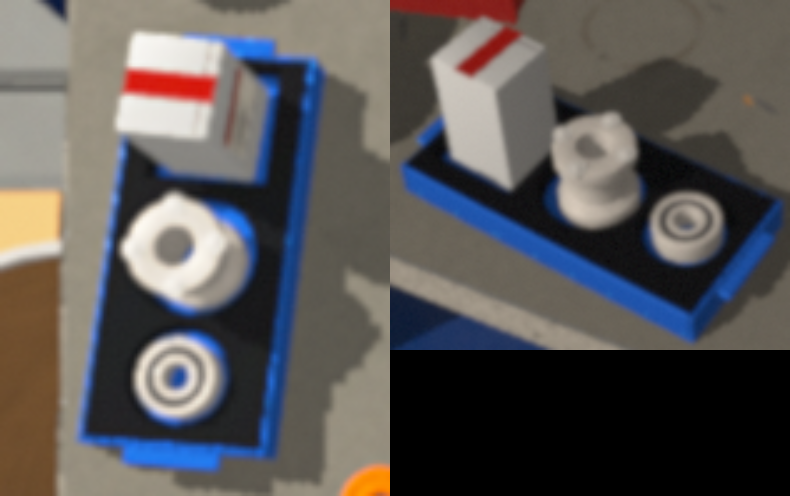

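From above and from the side, all three blue-kit parts sit upright inside their cut-outs, so I'm handing in.

```bash
python3 -c "
from bench import ctrl
print(ctrl.close_job())"
```

```text
the job is handed in; nothing more can be done
None
```

Both kits are made up and handed in at about 38 s of the 112 s allowed: the pictures show all five parts upright in their cut-outs and let go, and I saw nothing knocked over and never worked near the scanner or cutter, but the hand-in returned no verdict.

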